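# Rehouse the vial that stands proud in the colourant rack

## Task

One colourant vial stands proud in the end hole of the wooden rack because dried clay has caked up the bottom of that hole. First clear the wooden paddle off the rack into the empty white tray; then take the proud vial out and put it into whichever of the three middle holes lets it go fully home, as deep as its neighbour - two of them are caked up as well, which you can only find out by feel. Leave the vial standing home and upright and the paddle in the tray, and do not disturb the other vial or the things lying about.

Things in the scene. Friction and masses are not known exactly. Their poses are not given: they have to be found in the camera images.
- rack: Fixed wooden block, 70 (x) x 260 (y) x 90 mm high. Origin: centre of underside, z up. Five round holes, 32 mm wide with 3 mm chamfer, in one row at y = -96, -48, 0, 48, 96 mm. A clear hole is 70 mm deep; in a caked one a vial stops 48 mm down. y = -96: caked, holds the proud vial; y = +96: clear, holds the other vial. Of the three between one is clear, which one varies.
- rack_hole1 (a point): Centre of the mouth of the hole at y = -48 mm of the rack, on the rack's top face (90 mm high). Its axes are the rack's.
- rack_hole2 (a point): Centre of the mouth of the middle hole (y = 0), on the rack's top face.
- rack_hole3 (a point): Centre of the mouth of the hole at y = +48 mm of the rack, on the rack's top face.
- vial: The vial to move: white closed cylinder 29 mm in diameter, 120 mm long overall, the top 23 mm a grey screw cap of the same diameter, foot tapered over 5 mm; about 80 g. Origin at the centre of its underside, z along it towards the cap. It starts at the rack's y = -96 hole, showing 72 mm above the rack; fully home it shows 50 mm.
- other_vial: An identical vial, fully home in the rack's y = +96 hole, showing 50 mm. Origin at the centre of its underside. Leave alone.
- paddle: Small pale wooden paddle, 130 mm long and 14 mm thick, lying flat on the rack's top along the row, over the three middle holes. Origin at its underside; x along it. Blade 38 mm wide from x = -20 to +60 mm, handle 20 mm wide from x = -70 to -20 mm. Centre of mass near x = +4 mm; about 60 g.
- tray: White open tray, fixed and empty, 170 mm (x) by 240 mm (y), 45 mm high, walls and floor 5 mm. Origin at the centre of its underside.
- jar: Closed jar, 56 mm in diameter, 75 mm high, behind the rack. Origin at its underside. Leave alone.
- cup: Terracotta cup, 60 mm in diameter, 60 mm high, behind the rack. Origin at its underside. Leave alone.
- sponge: Sponge block 50 x 80 x 35 mm in front of the rack. Origin at its underside. Leave alone.
- brush: Brush 180 mm long lying behind the tray, along x of its frame. Leave alone.
- mug: Blue mug, 74 mm in diameter, 85 mm high, handle at its +y, in front of the tray. Origin at its underside. Leave alone.

How it is judged (in metres and radians):
On the way, in this order (a step that is already met when the one before it is completed fails the run):
1. the paddle lies in the tray, let go (x of paddle in the frame of tray between -0.075 and 0.075 m and y of paddle in the frame of tray between -0.11 and 0.11 m and z of paddle in the frame of tray below 0.03 m and contact force between paddle and the fingers below 0.1 N), for 0.2 s.
2. the proud vial is out of its hole, clear above the rack (z of vial in the frame of rack above 0.088 m), for 0.05 s.
At the end, for the whole second after the job is handed in: Vial at rest in a middle hole: within 6 mm of its axis, upright within 7 degrees, fully home (underside at most 26 mm above the rack's underside; home is 20). Paddle at rest in the tray: origin inside the walls, under 30 mm above the tray's underside (x of paddle in the frame of tray between -0.075 and 0.075 m and y of paddle in the frame of tray between -0.11 and 0.11 m and z of paddle in the frame of tray below 0.03 m and z of vial in the frame of rack between 0.01 and 0.026 m and angle between vial's own z axis and vertical below 0.12 rad and (horizontal distance between vial and rack_hole1 below 0.006 m or horizontal distance between vial and rack_hole2 below 0.006 m or horizontal distance between vial and rack_hole3 below 0.006 m) and linear speed of each of vial, paddle below 0.02 m/s); the robot touches nothing.
It fails at once if the other vial is moved by more than 20 mm (distance of other_vial from where it was at the start of the episode above 0.02 m).
It fails at once if the jar, cup, sponge, brush or mug is moved by more than 40 mm (distance of any of jar, cup, sponge, brush, mug from where it was at the start of the episode above 0.04 m).
It also fails if it takes over 72 s, if anything falls off the work surface, if the arm or the gripper's body presses on something with over 40 N, if the wrist force passes 120 N, or if a joint passes its speed limit or range.

## Robot

A 7-joint arm with a two-finger parallel gripper is mounted at the origin on the work surface. World frame = base frame: x ahead of the robot, y to its left, z up, the work surface at z = 0. Lengths are in m, angles in degrees, forces in N, time in s.
With the tool pointing down it reaches from about 0.4 to 0.85 m from the base axis. Payload 10.4 kg.
Tool frame: the origin (TCP) lies at the very end of the fingers, on their centre line; the grasp point (between the pads) lies 19 mm behind it; z points along the fingers, y is the line along which they close (so a half turn about z gives the same grasp; the last joint's range is limited). The gripper opens to 85 mm and grips with 20 to 120 N. Pads are 22 mm wide; open, the fingers measure 114 mm over their backs; the gripper's body (76 mm by 85 mm) begins 54 mm behind the grasp point. The pads swing forward as they close: fully open they stand 13 mm farther back than shut.
Start: joints at [74.622, 19.034, -3.707, 83.658, 1.238, 77.344, -5.071], TCP at [0.152, -0.606, 0.231] pointing down, gripper open.
Joint ranges: [-148.97, 148.97], [-28.65, 121.19], [-84.17, 76.75], [9.2, 138.47], [-72.65, 252.65], [3.7, 117.97], [-149.18, 149.18]. Speed limits (degrees/s): [127.2, 127.2, 159.86, 159.86, 180, 180, 180].

## Interface

Orientations are given as a 3x3 rotation matrix whose columns are the frame's x, y, z axes.
In Python, from cell import r gives the robot as it stands.
- The arm moves only by the tool move_arm, never from a script. Its argument "steps" is a list of rows, each a list of 6 numbers: the shift along the tool's x, y, z in m, then the turn, a rotation vector about the tool's x, y, z in rad. A call has 1 to 10 rows; each row is the pose to reach, as a shift and turn from the pose commanded when the call began, along the tool's axes at that moment; what a row does not reach only later rows make up. A row lasts 1/8 s, in which the tool goes at most 62.5 mm and 10.7 degrees, less where a joint would pass 70% of its speed; a pose out of reach is approached as far as the arm can. A call with a gripper value outside its range is refused whole. "gripper" is the opening, from 0 (shut) to 1 (fully open), set as the call begins (left out, the last holds). The fingers move at their own pace and stop on an object; "grip_force" is the grip in N (left out, the last holds). Time passes only in rows, so rows that repeat a pose let the fingers close. It gives the time, the measured TCP pose, the force, the opening and the grip force at its end, in the units of the state.
- r.read_state(): the state, without advancing time (a new reading comes with each control period).
- r.get_image(name): name is "side" or "top" or "wrist"; returns a dict with "img" (480x640x3 uint8, red, green, blue), "z_map" (480x640 float32, m along the optical axis (not along the pixel's ray), 0 where there is no reading), "intrinsics" (3x3 intrinsics, pixels), "rvec" (rotation vector, rad) and "tvec" (3), from world to camera coordinates, as OpenCV has them. Camera axes: x right, y down, z forward; pixel columns grow to the right and rows downward; lengths in m; the calibration is good to about 2 mm. A picture is of the moment at which its call begins.
- r.job_done(): hands the job in; it is judged then, once.
The state is a dict: "t": time; "qpos": joint angles; "joint_velocities": joint speeds; "effort": joint torques, N m; "tool_pos": TCP position; "orientation": TCP orientation; "wrist_force": force on the tool from outside, world axes, zero at the start; "ft_torque": the same for the moment, N m; "finger_gap": opening from 0.0 (shut) to 1.0 (fully open); "grasp_force": force on a finger pad.
Only numpy, scipy, OpenCV 4.12 (cv2) and the standard library are available. Lean on these libraries where they do the work, as an engineer would, in place of code of your own. Each camera call takes 0.05 s, during which the arm holds its last target. There are 200 camera calls.

## Working session

There is one attempt and no reset: what is moved stays moved. The work goes in short steps, Python scripts to look and compute and a tool call to move; the robot and the scene stay as the last step left them, time stands still between calls to the robot, and variables do not carry over. Pictures are saved under pics/ and viewed, at most 10 in all, crops included, and the job is handed in when it is done.

Besides the shell and the picture viewer there is one more tool, called after "Call:" as name(argument=value, ...) on one line, values as JSON. move_arm: Moves the arm, as the interface text tells. Its arguments: {"type":"object","properties":{"steps":{"type":"array","items":{"type":"array","items":{"type":"number"}}},"gripper":{"type":"number"},"grip_force":{"type":"number"}},"required":["steps"]}

```bash
mkdir -p pics; ls; cat > h.py <<'E'
import numpy as np, cv2
from cell import r
def cloud(d):
    K=np.array(d["intrinsics"]);R=cv2.Rodrigues(np.array(d["rvec"],float))[0];t=np.array(d["tvec"],float).ravel()
    z=d["z_map"];v,u=np.mgrid[:480,:640]
    c=np.stack([(u-K[0,2])/K[0,0]*z,(v-K[1,2])/K[1,1]*z,z],-1)
    P=(c-t)@R; P[z==0]=np.nan
    return P
def save(n,im): cv2.imwrite("pics/"+n,cv2.cvtColor(im,cv2.COLOR_RGB2BGR))
E
python3 - <<'E'
from h import *
s=r.read_state();print(s)
for n in("top","side"):
    d=r.get_image(n);save(n+"0.png",d["img"]);np.savez(n+"0.npz",P=cloud(d),**d)
    R=cv2.Rodrigues(np.array(d["rvec"],float))[0];print(n,-R.T@np.ravel(d["tvec"]),R)
E
```

```text
pics
{'t': 0.0, 'qpos': array([74.62086   , 19.07175573, -3.70522927, 83.70481074,  1.23951589,
       77.34372911, -5.06935985]), 'joint_velocities': array([ 0.01443068, -0.01174121, -0.01908836,  0.02270948, -0.00169697,
       -0.0229891 ,  0.03764889]), 'effort': array([ 6.77955286e-04, -6.25452018e+01,  4.92730422e-02, -3.91611457e+01,
        1.61933637e-02,  9.72866110e-03, -2.87558112e-05]), 'tool_pos': array([ 0.15196921, -0.60586392,  0.23052821]), 'orientation': array([[ 9.69933744e-01,  2.43368719e-01, -4.45244839e-04],
       [ 2.43369103e-01, -9.69932837e-01,  1.33108957e-03],
       [-1.07912027e-04, -1.39942752e-03, -9.99999015e-01]]), 'wrist_force': array([-0.24455994, -0.1040679 , -0.83997988]), 'ft_torque': array([-0.06579168, -0.00882037, -0.02034421]), 'grasp_force': 0.0, 'finger_gap': 0.9999285759244549}
top [0.45458387 0.0160546  0.89888601] [[-2.62457444e-03 -9.99769410e-01  2.13128572e-02]
 [-9.94120150e-01  3.01408621e-04 -1.08282207e-01]
 [ 1.08250815e-01 -2.14717355e-02 -9.93891707e-01]]
side [0.3767856  0.66515807 0.84832409] [[-0.97374285 -0.22734753 -0.01174554]
 [-0.15916443  0.7167842  -0.67888666]
 [ 0.16276223 -0.65919156 -0.73414913]]
```

View pics/top0.png

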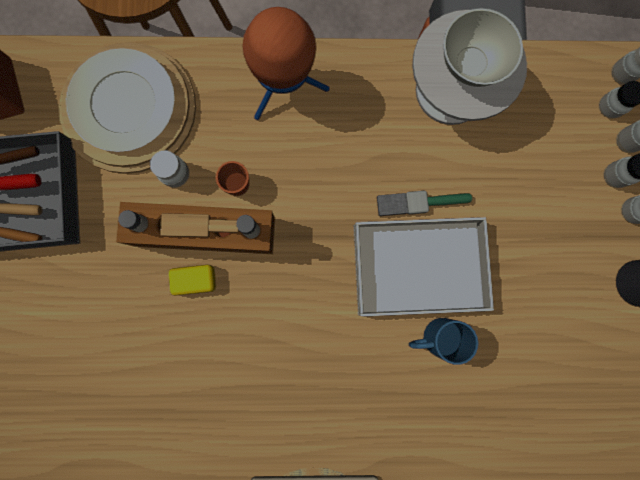

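View pics/side0.png

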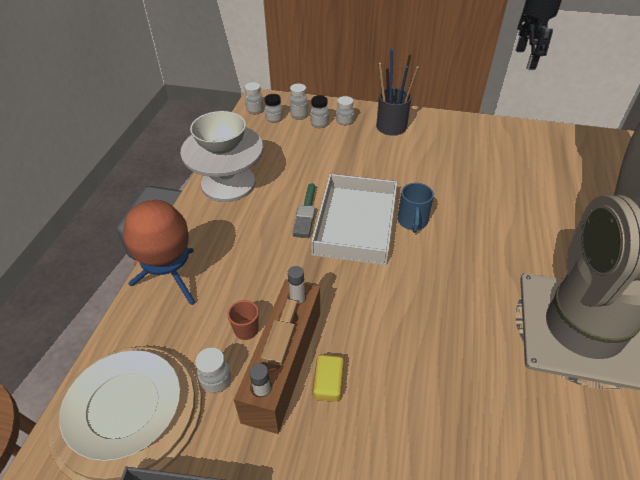

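The top view shows the rack at columns 118–273, rows 204–252. The proud vial is at (248,226), the other vial at (132,220), the paddle spans (162..236,225), and the tray is at (425,268). The side view agrees. Next I'll measure them from depth.

```bash
cat > m.py <<'E'
from h import *
D={n:np.load(n+"0.npz") for n in("top","side")}
def rect(n,roi,zl,zh):
    P=D[n]["P"];u0,u1,v0,v1=roi;q=P[v0:v1,u0:u1].reshape(-1,3);q=q[(q[:,2]>zl)&(q[:,2]<zh)]
    (c,sz,a)=cv2.minAreaRect((q[:,:2]*1000).astype(np.float32))
    print(n,roi,len(q),"rect",np.round(c,1),np.round(sz,1),round(a,2),"mean",np.round(q.mean(0)*1000,1),"medz",np.round(np.median(q[:,2])*1000,1))
T=(100,290,190,265)
rect("top",T,.084,.096); rect("top",T,.098,.112); rect("top",(160,214,190,265),.098,.112); rect("top",(214,240,190,265),.098,.112)
rect("top",(235,270,200,250),.154,.175); rect("top",(110,150,200,250),.133,.15)
rect("top",(345,505,210,325),.038,.052); rect("top",(345,505,210,325),.0,.012)
rect("top",(370,480,185,214),.006,.05);rect("top",(400,485,315,370),.02,.1);rect("top",(165,220,260,300),.025,.045)
S=(225,330,260,430)
rect("side",S,.084,.096); rect("side",(255,300,295,372),.098,.112)
rect("side",(283,308,262,285),.15,.175); rect("side",(245,275,360,385),.13,.15)
rect("side",(305,405,170,265),.038,.052)
E
python3 m.py
```

```text
top (100, 290, 190, 265) 3900 rect [559.2 207.3] [261.   70.5] 86.87 mean [557.3 204.8  90.4] medz 90.4
top (100, 290, 190, 265) 1490 rect [559.1 201.6] [210.   38.2] 88.52 mean [558.6 205.9 104.4] medz 104.4
top (160, 214, 190, 265) 1139 rect [559.5 216.2] [88.  38.2] 88.52 mean [559.1 217.1 104.4] medz 104.4
top (214, 240, 190, 265) 277 rect [558.  150.9] [41.  19.4] 89.62 mean [557.6 151.7 104.4] medz 104.5
top (235, 270, 200, 250) 267 rect [553.6 110.6] [26.8 27.2] 89.1 mean [553.4 110.6 162.2] medz 162.2
top (110, 150, 200, 250) 270 rect [564.5 302.2] [27.5 27.9] 1.53 mean [564.1 301.5 140. ] medz 140.3
top (345, 505, 210, 325) 1445 rect [ 481.4 -198.2] [192.  240.8] 2.33 mean [ 490.1 -203.6   44.4] medz 44.7
top (345, 505, 210, 325) 13405 rect [ 493.6 -211.7] [309.1 217.3] 89.76 mean [ 491.3 -203.9    4.5] medz 4.8
top (370, 480, 185, 214) 1492 rect [ 615.9 -209.3] [ 41.9 179.5] 5.15 mean [ 614.2 -194.3   18.4] medz 18.7
top (400, 485, 315, 370) 1361 rect [ 365.9 -225.7] [101.5  73.1] 69.61 mean [ 359.7 -233.6   61.4] medz 66.1
top (165, 220, 260, 300) 1195 rect [468.6 224.6] [49.8 80.3] 6.15 mean [468.4 223.1  34.4] medz 34.8
side (225, 330, 260, 430) 3156 rect [556.8 207.2] [261.7  71.4] 86.73 mean [554.2 228.   90.3] medz 90.4
side (255, 300, 295, 372) 1225 rect [557.  190.4] [143.2  39.1] 89.7 mean [556.2 205.9 104.1] medz 104.2
side (283, 308, 262, 285) 219 rect [551.1 111.2] [26.8 29.4] 12.52 mean [550.3 114.5 160.4] medz 161.8
side (245, 275, 360, 385) 285 rect [561.9 303. ] [28.9 27.8] 89.91 mean [561.  304.7 139.4] medz 140.1
side (305, 405, 170, 265) 846 rect [ 478.2 -197.1] [196.4 245.4] 1.9 mean [ 488.4 -187.6   43.7] medz 44.1
```

```bash
cat >> m.py <<'E'
print('--');rect("top",(345,505,218,316),.038,.052);rect("side",(312,400,172,265),.038,.052)
E
python3 m.py | sed -n '/--/,$p'
cat > plan.py <<'E'
from h import *
from scipy.spatial.transform import Rotation as Ro
# waypoints: (x,y,z,angle of tool y in world deg,n rows); evenly interpolated, tool down
def plan(wps,p0=None,a0=None):
    s=r.read_state();M=np.array(s["orientation"]);p=np.array(s["tool_pos"])
    c=np.append(p,np.degrees(np.arctan2(M[1,1],M[0,1])));rows=[]
    for *w,n in wps:
        w=np.array(w,float)
        for k in range(1,n+1):
            q=c+(w-c)*k/n;a=np.radians(q[3]);y=np.array([np.cos(a),np.sin(a),0]);z=np.array([0,0,-1.])
            Rt=np.stack([np.cross(y,z),y,z],1)
            rows.append([*np.round(M.T@(q[:3]-p),4),*np.round(Ro.from_matrix(M.T@Rt).as_rotvec(),3)])
        c=w
    print("q",np.round(s["qpos"],1),"t",s["t"])
    print("["+",".join("["+",".join(f"{v:g}" for v in x)+"]" for x in rows)+"]")
E
python3 - <<'E'
from plan import *
plan([(.34,-.53,.26,-60,4),(.52,-.3,.28,-30,6)])
E
```

```text
--
top (345, 505, 218, 316) 1410 rect [ 492.3 -197.7] [170.1 240.8] 2.33 mean [ 491.7 -202.9   44.4] medz 44.7
side (312, 400, 172, 265) 820 rect [ 484.5 -196.9] [183.9 245.4] 1.9 mean [ 491.  -187.2   43.7] medz 44.1
q [74.6 19.1 -3.7 83.7  1.2 77.3 -5.1] t 0.1
[[0.0502,-0.007,-0.0073,-0.001,-0,-0.069],[0.1004,-0.014,-0.0147,-0.001,-0,-0.139],[0.1506,-0.0209,-0.022,-0.001,-0,-0.208],[0.2008,-0.0279,-0.0294,-0.001,-0,-0.278],[0.2393,-0.0578,-0.0327,-0.001,-0,-0.365],[0.2777,-0.0877,-0.036,-0.001,-0,-0.452],[0.3161,-0.1176,-0.0393,-0.001,-0,-0.54],[0.3545,-0.1475,-0.0426,-0.001,-0,-0.627],[0.393,-0.1774,-0.0459,-0.001,-0,-0.714],[0.4314,-0.2072,-0.0492,-0.001,-0,-0.801]]
```

Call:
move_arm(steps=[[0.05, -0.007, -0.007, -0.001, 0, -0.07], [0.1, -0.014, -0.015, -0.001, 0, -0.14], [0.15, -0.021, -0.022, -0.001, 0, -0.21], [0.2, -0.028, -0.029, -0.001, 0, -0.28], [0.239, -0.058, -0.033, -0.001, 0, -0.365], [0.278, -0.088, -0.036, -0.001, 0, -0.45], [0.316, -0.118, -0.039, -0.001, 0, -0.54], [0.354, -0.147, -0.043, -0.001, 0, -0.63], [0.393, -0.177, -0.046, -0.001, 0, -0.71], [0.431, -0.207, -0.049, -0.001, 0, -0.8]], gripper=0.7)

```text
t: 1.35
tool_pos: [0.5204, -0.2992, 0.2801]
orientation: [[0.499, 0.867, 0.0], [0.867, -0.499, -0.001], [-0.001, 0.0, -1.0]]
wrist_force: [0.9, -0.4, -0.1]
finger_gap: 0.702
grasp_force: 0.0
```

```bash
python3 - <<'E'
from plan import *
plan([(.5585,.204,.24,-1.4,10)])
E
```

```text
q [ 44.9  16.4 -24.2  82.3   6.8  82.7  -9.2] t 1.35
[[0.0455,-0.0218,0.004,0,0.001,-0.05],[0.091,-0.0436,0.008,0,0.001,-0.1],[0.1365,-0.0654,0.0119,0,0.001,-0.149],[0.1821,-0.0872,0.0159,0,0.001,-0.199],[0.2276,-0.109,0.0199,0,0.001,-0.249],[0.2731,-0.1308,0.0239,0,0.001,-0.299],[0.3186,-0.1526,0.0279,0,0.001,-0.349],[0.3641,-0.1744,0.0318,0,0.001,-0.398],[0.4096,-0.1962,0.0358,0,0.001,-0.448],[0.4551,-0.218,0.0398,0,0.001,-0.498]]
```

Call:
move_arm(steps=[[0.046, -0.022, 0.004, 0, 0.001, -0.05], [0.091, -0.044, 0.008, 0, 0.001, -0.1], [0.137, -0.065, 0.012, 0, 0.001, -0.15], [0.182, -0.087, 0.016, 0, 0.001, -0.2], [0.228, -0.109, 0.02, 0, 0.001, -0.25], [0.273, -0.131, 0.024, 0, 0.001, -0.3], [0.319, -0.153, 0.028, 0, 0.001, -0.35], [0.364, -0.174, 0.032, 0, 0.001, -0.4], [0.41, -0.196, 0.036, 0, 0.001, -0.45], [0.455, -0.218, 0.04, 0, 0.001, -0.498]])

```text
t: 2.6
tool_pos: [0.5591, 0.2037, 0.2395]
orientation: [[0.026, 1.0, 0.001], [1.0, -0.026, -0.0], [-0.0, 0.001, -1.0]]
wrist_force: [-0.5, -0.3, 0.8]
finger_gap: 0.699
grasp_force: 0.0
```

```bash
python3 - <<'E'
from plan import *
plan([(.5585,.204,.096,-1.4,8)])
d=r.get_image("wrist");save("w1.png",d["img"]);np.savez("wrist0.npz",P=cloud(d),**d)
P=cloud(d).reshape(-1,3)
for zl,zh in((.098,.112),(.155,.17),(.135,.148),(.084,.096)):
    q=P[(P[:,2]>zl)&(P[:,2]<zh)&(abs(P[:,0]-.558)<.05)&(abs(P[:,1]-.207)<.15)]
    if len(q)>5: print(zl,len(q),cv2.minAreaRect((q[:,:2]*1000).astype(np.float32)),q.mean(0))
E
```

```text
q [ 10.3  20.4 -44.   86.   14.3  79.4 -36. ] t 2.6
[[0,-0.0001,0.0179,0.001,0,-0],[0.0001,-0.0002,0.0359,0.001,0,-0],[0.0001,-0.0003,0.0538,0.001,0,-0.001],[0.0001,-0.0003,0.0718,0.001,0,-0.001],[0.0002,-0.0004,0.0897,0.001,0,-0.001],[0.0002,-0.0005,0.1076,0.001,0,-0.001],[0.0002,-0.0006,0.1256,0.001,0,-0.001],[0.0003,-0.0007,0.1435,0.001,0,-0.001]]
0.098 6954 ((557.9902954101562, 200.75131225585938), (176.64231872558594, 37.96284103393555), 88.63542175292969) [0.55801522 0.20472303 0.1027861 ]
0.155 1254 ((552.7827758789062, 111.21261596679688), (28.085588455200195, 28.554655075073242), 7.996994972229004) [0.55278945 0.11290963 0.16018794]
0.135 2329 ((558.0673828125, 213.41656494140625), (206.47259521484375, 28.869670867919922), 86.87861633300781) [0.56164281 0.27289129 0.13928873]
0.084 17999 ((558.1190185546875, 206.64920043945312), (260.4640197753906, 70.3873291015625), 86.83209991455078) [0.55940417 0.23218323 0.0887675 ]
```

View pics/w1.png

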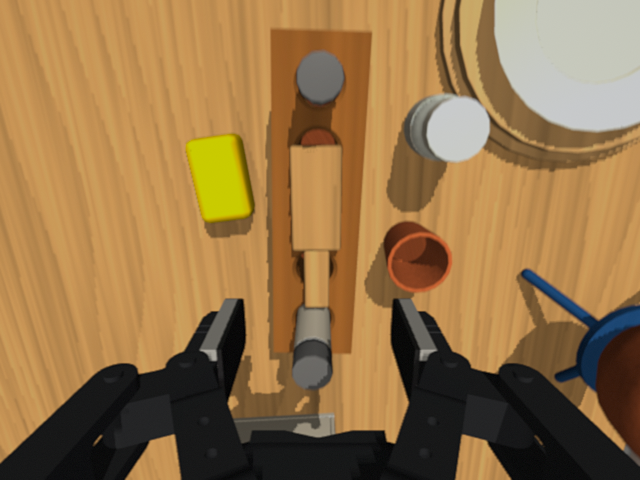

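The wrist view shows the fingers straddling the row. The paddle blade is at (316,200), the proud vial at (313,360) and the other vial at (320,78). The rack centre comes out as (0.558, 0.2066), yaw −3.15°, which agrees with the other cameras. Next I descend and grip.

Call:
move_arm(steps=[[0, 0, 0.025, 0.001, 0, 0], [0, -0.001, 0.05, 0.001, 0, 0], [0, -0.001, 0.08, 0.001, 0, 0], [0, -0.001, 0.11, 0.001, 0, 0], [0, -0.001, 0.13, 0.001, 0, 0], [0, -0.001, 0.14, 0.001, 0, 0], [0, -0.001, 0.143, 0.001, 0, 0], [0, -0.001, 0.143, 0.001, 0, 0]])

```text
t: 3.65
tool_pos: [0.5587, 0.2026, 0.0976]
orientation: [[0.027, 1.0, 0.001], [1.0, -0.027, 0.0], [0.0, 0.001, -1.0]]
wrist_force: [1.1, 0.2, 0.5]
finger_gap: 0.701
grasp_force: 0.0
```

Call:
move_arm(steps=[[0, 0, 0, 0, 0, 0], [0, 0, 0, 0, 0, 0], [0, 0, 0, 0, 0, 0], [0, 0, 0, 0, 0, 0], [0, 0, 0, 0, 0, 0]], gripper=0.3, grip_force=30)

```text
t: 4.28
tool_pos: [0.5588, 0.2026, 0.0979]
orientation: [[0.027, 1.0, 0.001], [1.0, -0.027, 0.0], [0.0, 0.001, -1.0]]
wrist_force: [-1.4, -0.7, 6.3]
finger_gap: 0.43
grasp_force: 30.3
```

```bash
python3 - <<'E'
from plan import *
plan([(.558,.203,.25,-1.4,4),(.52,-.05,.25,-1,6)])
E
```

```text
q [  8.7  27.2 -41.6  95.6  19.6  64.7 -39.9] t 4.275
[[0.0001,-0.0002,-0.038,0.001,-0,-0.001],[0.0002,-0.0003,-0.0761,0.001,-0,-0.001],[0.0003,-0.0005,-0.1141,0.001,-0,-0.002],[0.0004,-0.0007,-0.1521,0.001,-0,-0.003],[-0.0419,-0.0058,-0.1522,0.001,-0,-0.004],[-0.0842,-0.011,-0.1522,0.001,-0,-0.005],[-0.1265,-0.0162,-0.1522,0.001,-0,-0.006],[-0.1689,-0.0214,-0.1522,0.001,-0,-0.007],[-0.2112,-0.0266,-0.1523,0.001,-0,-0.008],[-0.2535,-0.0318,-0.1523,0.001,-0,-0.01]]
```

Call:
move_arm(steps=[[0, 0, -0.035, 0, 0, 0], [0, 0, -0.075, 0, 0, 0], [0, 0, -0.115, 0, 0, 0], [0, -0.001, -0.15, 0, 0, 0], [-0.04, -0.006, -0.152, 0, 0, 0], [-0.084, -0.011, -0.152, 0, 0, 0], [-0.126, -0.016, -0.152, 0, 0, 0], [-0.17, -0.021, -0.152, 0, 0, 0], [-0.21, -0.027, -0.152, 0, 0, 0], [-0.253, -0.032, -0.152, 0, 0, 0]])

```text
t: 5.52
tool_pos: [0.5191, -0.0508, 0.2491]
orientation: [[0.027, 1.0, 0.0], [1.0, -0.027, -0.0], [-0.0, 0.0, -1.0]]
wrist_force: [0.3, -0.3, -0.4]
finger_gap: 0.432
grasp_force: 30.5
```

```bash
python3 - <<'E'
from plan import *
plan([(.491,-.2,.2,0,4),(.491,-.2,.035,0,5),(.491,-.2,.021,0,1)])
E
```

```text
q [ 35.1   8.4 -37.6  96.1   5.2  77.3  -4.9] t 5.525
[[-0.0375,-0.006,0.0123,0,0,-0.007],[-0.075,-0.0121,0.0245,0,0,-0.013],[-0.1124,-0.0181,0.0368,0,0,-0.02],[-0.1499,-0.0241,0.0491,0,0,-0.027],[-0.1499,-0.0241,0.0821,0,0,-0.027],[-0.1499,-0.0241,0.1151,0,0,-0.027],[-0.1499,-0.0241,0.1481,0,0,-0.027],[-0.1499,-0.0242,0.1811,0,0,-0.027],[-0.1499,-0.0242,0.2141,0,0,-0.027],[-0.1499,-0.0242,0.2281,0,0,-0.027]]
```

Call:
move_arm(steps=[[-0.038, -0.006, 0.012, 0, 0, -0.007], [-0.075, -0.012, 0.025, 0, 0, -0.013], [-0.112, -0.018, 0.037, 0, 0, -0.02], [-0.15, -0.024, 0.05, 0, 0, -0.027], [-0.15, -0.024, 0.09, 0, 0, -0.027], [-0.15, -0.024, 0.13, 0, 0, -0.027], [-0.15, -0.024, 0.17, 0, 0, -0.027], [-0.15, -0.024, 0.205, 0, 0, -0.027], [-0.15, -0.024, 0.222, 0, 0, -0.027], [-0.15, -0.024, 0.229, 0, 0, -0.027]])

```text
t: 6.78
tool_pos: [0.4914, -0.1988, 0.0196]
orientation: [[-0.0, 1.0, -0.001], [1.0, 0.0, 0.0], [0.0, -0.001, -1.0]]
wrist_force: [0.7, -0.1, 0.1]
finger_gap: 0.429
grasp_force: 30.5
```

Call:
move_arm(steps=[[0, 0, 0.003, 0, 0, 0], [0, 0, 0.003, 0, 0, 0]])

```text
t: 7.02
tool_pos: [0.4921, -0.1991, 0.0177]
orientation: [[0.0, 1.0, 0.001], [1.0, -0.0, -0.0], [-0.0, 0.001, -1.0]]
wrist_force: [-0.5, -0.1, -0.7]
finger_gap: 0.426
grasp_force: 30.5
```

Call:
move_arm(steps=[[0, 0, 0, 0, 0, 0], [0, 0, 0, 0, 0, 0], [0, 0, 0, 0, 0, 0], [0, 0, 0, 0, 0, 0], [0, 0, -0.05, 0, 0, 0], [0, 0, -0.1, 0, 0, 0], [0, 0, -0.15, 0, 0, 0], [0, 0, -0.2, 0, 0, 0], [0, 0, -0.23, 0, 0, 0]], gripper=0.75)

```text
t: 8.15
tool_pos: [0.492, -0.199, 0.2496]
orientation: [[-0.0, 1.0, 0.002], [1.0, 0.0, -0.001], [-0.001, 0.002, -1.0]]
wrist_force: [0.9, -0.0, -0.9]
finger_gap: 0.749
grasp_force: 0.0
```

```bash
python3 - <<'E'
from plan import *
plan([(.53,-.0,.28,-1,5),(.5528,.111,.28,-3.2,4)])
d=r.get_image("top");save("t2.png",d["img"][170:350,100:520])
P=cloud(d)[218:316,345:505].reshape(-1,3);q=P[(P[:,2]>.012)&(P[:,2]<.028)&(abs(P[:,0]-.49)<.07)&(abs(P[:,1]+.2)<.11)]
print(len(q),q.mean(0),cv2.minAreaRect((q[:,:2]*1000).astype(np.float32)))
E
```

```text
q [ 45.8   8.8 -31.6  95.2   4.7  77.2  13.5] t 8.15
[[0.0398,0.0076,-0.0061,0.002,0.001,0.004],[0.0796,0.0152,-0.0122,0.002,0.001,0.007],[0.1194,0.0229,-0.0183,0.002,0.001,0.011],[0.1592,0.0305,-0.0244,0.002,0.001,0.014],[0.199,0.0381,-0.0305,0.002,0.001,0.018],[0.2267,0.0438,-0.0306,0.002,0.001,0.027],[0.2545,0.0495,-0.0306,0.002,0.001,0.037],[0.2822,0.0552,-0.0306,0.002,0.001,0.046],[0.31,0.0609,-0.0306,0.002,0.001,0.056]]
1190 [ 0.492965   -0.19672922  0.01920494] ((493.09674072265625, -206.22140502929688), (130.5231170654297, 37.529747009277344), 89.9420166015625)
```

View pics/t2.png

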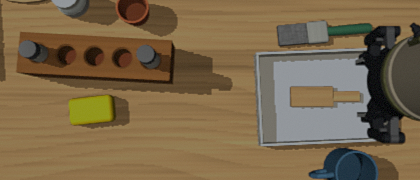

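The top crop shows the paddle flat in the tray at crop (325,97). The three middle holes are open at (66,57), (94,57) and (121,58). Next is the vial.

Call:
move_arm(steps=[[0.04, 0.008, -0.006, 0.002, 0.001, 0.004], [0.08, 0.015, -0.012, 0.002, 0.001, 0.007], [0.12, 0.023, -0.018, 0.002, 0.001, 0.011], [0.16, 0.03, -0.024, 0.002, 0.001, 0.014], [0.2, 0.038, -0.03, 0.002, 0.001, 0.018], [0.227, 0.044, -0.03, 0.002, 0.001, 0.027], [0.255, 0.05, -0.03, 0.002, 0.001, 0.037], [0.282, 0.055, -0.03, 0.002, 0.001, 0.046], [0.31, 0.061, -0.03, 0.002, 0.001, 0.056], [0.31, 0.061, -0.03, 0.002, 0.001, 0.056]])

```text
t: 9.45
tool_pos: [0.5521, 0.1136, 0.2766]
orientation: [[0.052, 0.999, -0.003], [0.999, -0.052, 0.002], [0.002, -0.003, -1.0]]
wrist_force: [0.9, -1.0, -1.2]
finger_gap: 0.754
grasp_force: 0.0
```

```bash
python3 - <<'E'
from plan import *
plan([(.5528,.111,.15,-3.2,5),(.5528,.111,.128,-3.2,2)])
d=r.get_image("wrist");P=cloud(d).reshape(-1,3)
for zl,zh in((.157,.168),(.135,.145)):
    q=P[(P[:,2]>zl)&(P[:,2]<zh)&(abs(P[:,0]-.558)<.05)&(abs(P[:,1]-.207)<.15)]
    if len(q)>5: print(zl,len(q),cv2.minAreaRect((q[:,:2]*1000).astype(np.float32)),q.mean(0))
E
```

```text
q [ 20.7  14.9 -44.1  87.3  10.2  82.1 -26.7] t 9.45
[[-0.0006,0.0002,0.0253,-0.003,-0.002,0.001],[-0.0012,0.0005,0.0506,-0.003,-0.002,0.002],[-0.0017,0.0007,0.0759,-0.003,-0.002,0.002],[-0.0023,0.0009,0.1013,-0.003,-0.002,0.003],[-0.0029,0.0012,0.1266,-0.003,-0.002,0.004],[-0.0029,0.0012,0.1376,-0.003,-0.002,0.004],[-0.0029,0.0012,0.1486,-0.003,-0.002,0.004]]
0.157 1206 ((552.7915649414062, 110.89676666259766), (27.8702392578125, 28.4859619140625), 8.742635726928711) [0.55273445 0.11163112 0.16066419]
0.135 112 ((554.254638671875, 118.8449478149414), (13.064107894897461, 29.033519744873047), 80.1851806640625) [0.55373408 0.12224104 0.14087806]
```

Call:
move_arm(steps=[[0, 0, 0.02, 0, 0, 0], [0, 0, 0.045, 0, 0, 0], [0, 0, 0.075, 0, 0, 0], [0, 0, 0.105, 0, 0, 0], [0, 0, 0.13, 0, 0, 0], [0, 0, 0.145, 0, 0, 0], [0, 0, 0.15, 0, 0, 0], [0, 0, 0.15, 0, 0, 0], [0, 0, 0.15, 0, 0, 0]])

```text
t: 10.62
tool_pos: [0.5527, 0.1113, 0.1278]
orientation: [[0.056, 0.998, -0.001], [0.998, -0.056, 0.001], [0.001, -0.001, -1.0]]
wrist_force: [1.0, 0.1, 0.3]
finger_gap: 0.749
grasp_force: 0.0
```

Call:
move_arm(steps=[[0, 0, 0, 0, 0, 0], [0, 0, 0, 0, 0, 0], [0, 0, 0, 0, 0, 0], [0, 0, 0, 0, 0, 0], [0, 0, 0, 0, 0, 0]], gripper=0.15, grip_force=35)

```text
t: 11.25
tool_pos: [0.5525, 0.1113, 0.1273]
orientation: [[0.056, 0.998, -0.001], [0.998, -0.056, 0.001], [0.001, -0.001, -1.0]]
wrist_force: [0.1, -0.0, 5.9]
finger_gap: 0.331
grasp_force: 34.7
```

Call:
move_arm(steps=[[0, 0, -0.01, 0, 0, 0], [0, 0, -0.02, 0, 0, 0], [0, 0, -0.035, 0, 0, 0], [0, 0, -0.05, 0, 0, 0], [0, 0, -0.06, 0, 0, 0], [0, 0, -0.06, 0, 0, 0], [0, 0, -0.06, 0, 0, 0]])

```text
t: 12.12
tool_pos: [0.5521, 0.111, 0.1865]
orientation: [[0.056, 0.998, -0.003], [0.998, -0.056, 0.001], [0.001, -0.003, -1.0]]
wrist_force: [0.5, -0.1, -1.3]
finger_gap: 0.33
grasp_force: 34.6
```

```bash
python3 - <<'E'
from plan import *
s=r.read_state();print(s["wrist_force"],s["ft_torque"])
c=np.array([.5581,.2066]);y=np.array([np.sin(np.radians(3.15)),np.cos(np.radians(3.15))])
for o in(-.096,-.048,0,.048):print(o,c+o*y)
x,yy=c
plan([(*(c-.048*y),s["tool_pos"][2],-3.15,3)])
d=r.get_image("side");save("s3.png",d["img"][180:450,200:440])
E
```

```text
[ 0.4565834  -0.10763437 -1.31764725] [-0.02852151  0.00657348 -0.01508142]
-0.096 [0.55282478 0.11074505]
-0.048 [0.55546239 0.15867252]
0 [0.5581 0.2066]
0.048 [0.56073761 0.25452748]
q [ 20.3  18.2 -43.3  94.8  12.8  72.3 -28.7] t 12.125
[[0.0159,0.0002,0,-0.003,-0.001,-0],[0.0318,0.0005,0,-0.003,-0.001,-0.001],[0.0478,0.0007,0,-0.003,-0.001,-0.001]]
```

View pics/s3.png

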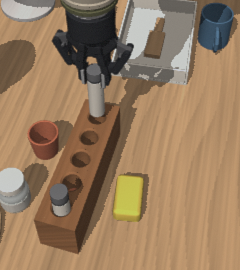

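The side crop shows the vial held upright and clear of the rack at crop (96,90). I'll try hole 1 first.

Call:
move_arm(steps=[[0.012, 0, -0.003, 0, 0, 0], [0.03, 0, -0.003, 0, 0, 0], [0.043, 0, -0.003, 0, 0, 0], [0.048, 0, -0.003, 0, 0, 0], [0.048, 0, 0, 0, 0, 0], [0.048, 0, 0.008, 0, 0, 0], [0.048, 0, 0.016, 0, 0, 0], [0.048, 0, 0.024, 0, 0, 0], [0.048, 0, 0.03, 0, 0, 0]])

```text
t: 13.3
tool_pos: [0.5548, 0.1589, 0.1562]
orientation: [[0.056, 0.998, -0.003], [0.998, -0.056, 0.001], [0.001, -0.003, -1.0]]
wrist_force: [1.1, -0.8, -0.5]
finger_gap: 0.329
grasp_force: 34.6
```

Call:
move_arm(steps=[[0, 0, 0.01, 0, 0, 0], [0, 0, 0.018, 0, 0, 0], [0, 0, 0.024, 0, 0, 0], [0, 0, 0.024, 0, 0, 0]])

```text
t: 13.8
tool_pos: [0.5547, 0.1591, 0.1325]
orientation: [[0.056, 0.998, -0.003], [0.998, -0.056, 0.001], [0.001, -0.003, -1.0]]
wrist_force: [-0.3, -0.4, -1.2]
finger_gap: 0.331
grasp_force: 34.6
```

Call:
move_arm(steps=[[0, 0, 0.003, 0, 0, 0], [0, 0, 0.006, 0, 0, 0], [0, 0, 0.008, 0, 0, 0]])

```text
t: 14.18
tool_pos: [0.5557, 0.1599, 0.1271]
orientation: [[0.056, 0.998, 0.0], [0.998, -0.056, 0.002], [0.002, 0.0, -1.0]]
wrist_force: [-4.5, -0.9, 24.9]
finger_gap: 0.333
grasp_force: 37.4
```

It meets 25 N at a TCP height of 0.127, so hole 1 is caked. On to hole 2.

Call:
move_arm(steps=[[0, 0, -0.015, 0, 0, 0], [0, 0, -0.03, 0, 0, 0], [0, 0, -0.048, 0, 0, 0], [0, 0, -0.064, 0, 0, 0], [0, 0, -0.066, 0, 0, 0], [0, 0, -0.066, 0, 0, 0]])

```text
t: 14.92
tool_pos: [0.5549, 0.159, 0.1908]
orientation: [[0.056, 0.998, -0.002], [0.998, -0.056, 0.001], [0.001, -0.002, -1.0]]
wrist_force: [-0.0, 0.2, -0.4]
finger_gap: 0.328
grasp_force: 35.1
```

Call:
move_arm(steps=[[0.012, 0, 0, 0, 0, 0], [0.03, 0, 0, 0, 0, 0], [0.043, 0, 0, 0, 0, 0], [0.048, 0, 0, 0, 0, 0], [0.048, 0, 0.005, 0, 0, 0], [0.048, 0, 0.012, 0, 0, 0], [0.048, 0, 0.02, 0, 0, 0], [0.048, 0, 0.028, 0, 0, 0], [0.048, 0, 0.034, 0, 0, 0]])

```text
t: 16.05
tool_pos: [0.5575, 0.2068, 0.1563]
orientation: [[0.056, 0.998, -0.003], [0.998, -0.056, 0.001], [0.001, -0.003, -1.0]]
wrist_force: [-0.8, 0.8, -0.9]
finger_gap: 0.329
grasp_force: 35.1
```

Call:
move_arm(steps=[[0, 0, 0.01, 0, 0, 0], [0, 0, 0.018, 0, 0, 0], [0, 0, 0.023, 0, 0, 0], [0, 0, 0.023, 0, 0, 0]])

```text
t: 16.55
tool_pos: [0.5574, 0.2071, 0.1336]
orientation: [[0.056, 0.998, -0.003], [0.998, -0.056, 0.001], [0.001, -0.003, -1.0]]
wrist_force: [1.0, -0.7, -2.3]
finger_gap: 0.327
grasp_force: 35.1
```

Call:
move_arm(steps=[[0, 0, 0.003, 0, 0, 0], [0, 0, 0.006, 0, 0, 0], [0, 0, 0.008, 0, 0, 0]])

```text
t: 16.92
tool_pos: [0.5575, 0.207, 0.1258]
orientation: [[0.056, 0.998, -0.002], [0.998, -0.056, 0.001], [0.001, -0.002, -1.0]]
wrist_force: [0.2, 0.2, -0.0]
finger_gap: 0.331
grasp_force: 35.1
```

Call:
move_arm(steps=[[0, 0, 0.003, 0, 0, 0], [0, 0, 0.006, 0, 0, 0], [0, 0, 0.006, 0, 0, 0]])

```text
t: 17.3
tool_pos: [0.5574, 0.207, 0.1197]
orientation: [[0.056, 0.998, -0.002], [0.998, -0.056, 0.001], [0.001, -0.003, -1.0]]
wrist_force: [0.4, -0.2, -1.3]
finger_gap: 0.328
grasp_force: 35.1
```

Hole 2 is clear. I'll go down to home at about 0.105.

Call:
move_arm(steps=[[0, 0, 0.004, 0, 0, 0], [0, 0, 0.008, 0, 0, 0], [0, 0, 0.011, 0, 0, 0], [0, 0, 0.012, 0, 0, 0]])

```text
t: 17.8
tool_pos: [0.5574, 0.207, 0.1077]
orientation: [[0.056, 0.998, -0.002], [0.998, -0.056, 0.001], [0.001, -0.003, -1.0]]
wrist_force: [0.8, 0.3, -0.3]
finger_gap: 0.331
grasp_force: 35.1
```

Call:
move_arm(steps=[[0, 0, 0.002, 0, 0, 0], [0, 0, 0.003, 0, 0, 0], [0, 0, 0.003, 0, 0, 0]])

```text
t: 18.18
tool_pos: [0.5576, 0.2072, 0.1053]
orientation: [[0.056, 0.998, -0.002], [0.998, -0.056, 0.001], [0.001, -0.002, -1.0]]
wrist_force: [-1.0, -0.3, 2.6]
finger_gap: 0.327
grasp_force: 35.4
```

The force starts rising at 0.105, so the vial is home. Next I release and retreat.

Call:
move_arm(steps=[[0, 0, 0, 0, 0, 0], [0, 0, 0, 0, 0, 0], [0, 0, 0, 0, 0, 0], [0, 0, 0, 0, 0, 0], [0, 0, -0.03, 0, 0, 0], [0, 0, -0.07, 0, 0, 0], [0, 0, -0.11, 0, 0, 0], [0, 0, -0.15, 0, 0, 0], [0, 0, -0.17, 0, 0, 0], [0, 0, -0.17, 0, 0, 0]], gripper=0.7)

```text
t: 19.42
tool_pos: [0.5584, 0.2073, 0.2764]
orientation: [[0.056, 0.998, 0.001], [0.998, -0.056, 0.002], [0.002, 0.0, -1.0]]
wrist_force: [0.2, 0.2, -0.5]
finger_gap: 0.696
grasp_force: 0.0
```

```bash
python3 - <<'E'
from h import *
d=r.get_image("wrist");save("w4.png",d["img"]);P=cloud(d).reshape(-1,3)
for y in(.2066,.302):
    q=P[(P[:,2]>.125)&(P[:,2]<.2)&(abs(P[:,0]-.56)<.03)&(abs(P[:,1]-y)<.03)]
    t=q[q[:,2]>np.percentile(q[:,2],60)-.003]
    print(len(q),cv2.minAreaRect((t[:,:2]*1000).astype(np.float32)),np.median(t[:,2]))
E
```

```text
1150 ((557.5291137695312, 206.9333953857422), (27.790987014770508, 27.718652725219727), 86.45531463623047) 0.13874455762129595
1428 ((563.5164794921875, 302.5643005371094), (28.2381591796875, 28.19454002380371), 23.93584632873535) 0.13884304828450683
```

View pics/w4.png

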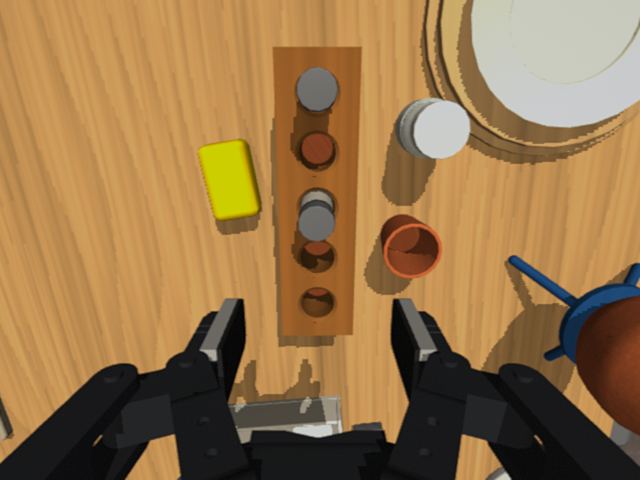

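The picture shows the vial upright in the middle hole at (317,215). Its top measures the same height as its neighbour's at (317,90), and nothing else has moved. I'll hand the job in.

```bash
python3 -c "
from cell import r
print(r.job_done())"
```

```text
the job is handed in; nothing more can be done
None
```

The job is handed in: the vial stands fully home and upright in the middle hole (hole 2), level with its neighbour, the paddle lies in the tray, and nothing else appeared disturbed; the hand-in returned no verdict.

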